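Fit the suction flasks with filter collars from the nested stack

ROBOT

A 7-joint arm with a two-finger parallel gripper is mounted at the origin on a cart in front of the work surface, level with it; the furniture and walls round the work are solid. World frame = base frame: x ahead of the robot, y to its left, z up, the work surface at z = 0. Lengths are in m, angles in rad, forces in N, time in s.
With the tool pointing down it reaches from about 0.4 to 0.85 m from the base axis. Payload 4.4 kg.
Tool frame: the origin (TCP) lies at the centre of the arm's flange, where the gripper is bolted on; the fingertips stand 199 mm ahead of it and the grasp point (between the pads) lies 180 mm ahead of it; z points along the fingers, y is the line along which they close (so a half turn about z gives the same grasp; the last joint's range is limited). The gripper opens to 94 mm and grips with 3 to 60 N. Pads are 16 mm wide; open, the fingers measure 119 mm over their backs; the gripper's body (75 mm by 177 mm) begins 78 mm behind the grasp point.
Start: joints at [-1.229, 0.628, 0.038, 1.517, -0.027, 0.996, -0.02], TCP at [0.258, 0.597, 0.405] pointing down, gripper open.
Joint ranges: [-3.06, 3.06], [-0.37, 2.12], [-1.25, 1.32], [0.18, 2.47], [-1.1, 4.24], [0.23, 1.98], [-2.94, 2.94]. Speed limits (rad/s): [2.57, 2.57, 3.14, 3.14, 3.14, 3.14, 3.14].

INTERFACE

Orientations are given as a unit quaternion [w, x, y, z].
In Python, from bench import ctrl, camera, workorder, models gives the robot as it stands.
- The arm moves only by the tool arm_command, never from a script. Its argument "motion" is a list of rows, each a list of 3 entries, a list of its own where there are three numbers: the closure, from 0 (fully open) to 1 (shut), then the shift along the tool's x, y, z in mm, then the turn, a rotation vector about the tool's x, y, z in rad. In form: [[grip, [dx, dy, dz], [rx, ry, rz]], ...]. A call has 1 to 10 rows; each row is the pose to reach, as a shift and turn from the pose commanded when the call began, along the tool's axes at that moment; what a row does not reach only later rows make up. A row lasts 1/10 s, in which the tool goes at most 50 mm and 8.59 degrees, less where a joint would pass 70% of its speed; a pose out of reach is approached as far as the arm can. A call with a gripper value outside its range is refused whole. The fingers move at their own pace and stop on an object; "grip_force" is the grip in N (left out, the last holds). Time passes only in rows, so rows that repeat a pose let the fingers close. It gives the time, the measured TCP pose, the force, the opening and the grip force at its end, in the units of the state.
- ctrl.read_state(): the state, without advancing time (a new reading comes with each control period).
- camera(name): name is "scene" or "top" or "wrist"; returns a dict with "image" (384x512x3 uint8, red, green, blue), "range_z" (384x512 float32, m along the optical axis (not along the pixel's ray), 0 where there is no reading), "fovy" (degrees; the focal length in pixels is half the picture's height over the tangent of half this angle, whatever the lens; pixels are square), "cx", "cy" (the principal point, pixels), "R" (3x3) and "t" (3): a world point X has camera coordinates R X + t; the wrist camera has in their place "tool_from_camera" (4x4, takes a point from camera to tool coordinates, whose origin is the TCP and whose axes are the flange's). Camera axes: x right, y down, z forward; pixel columns grow to the right and rows downward; lengths in m; the calibration is good to about 2 mm. A picture is of the moment at which its call begins: read the wrist's pose just before it.
- workorder.sign_off(): hands the job in; it is judged then, once.
Trained networks look in the newest picture that a camera, given by its name, has taken for a name from the list of things; names that differ only in an ending like _2 or _b are one class to them, and where a whole thing is asked for, a point or a joint stands for the part that bears it (a point fixed in the world has none). Each returns a list of dicts, best first, with "score" (0 to 1); they miss things now and then, are a little off and sometimes report something else, mostly with a low value. They report only what shows in the picture. A call takes as long as a camera call. They do not tell look-alikes from the thing itself.
- models.search_frame(camera, thing): "position" ([x, y, z] in m, in world coordinates, good to about 4 mm: the middle of the surface that is visible of it).
- models.cut_out(camera, thing): "pixels" (384x512 bool, what is visible of it).
The state is a dict: "t": time; "joint_positions": joint angles; "dq": joint speeds; "joint_torque": joint torques, N m; "eef_pos": TCP position; "eef_rot": TCP orientation; "ft_force": force on the tool from outside, world axes, zero at the start; "ft_torque": the same for the moment, N m; "opening": finger opening in m; "finger_force": force on a finger pad.
Only numpy, scipy, OpenCV 4.12 (cv2) and the standard library are available. Lean on these libraries where they do the work, as an engineer would, in place of code of your own. Each camera call takes 0.05 s, during which the arm holds its last target. There are 200 camera calls.

TASK

The four suction flasks are to be made ready for filtering, but their rubber collars are still stacked one inside another. Take the stack apart and seat each collar, lip up, in the neck of the flask it fits, fully home so that its lip lies flat on the rim all round. Leave the flasks standing upright where they are; do not knock any of them over.

Things in the scene. Friction and masses are not known exactly. Their poses are not given: they have to be found in the camera images.
- collar_small: smallest of four loose reddish-brown rubber collars. Round straight-sided lip, 32 mm across, 12 mm thick; below it a tapered body 20 mm long, 19 mm across at the lip, 12 mm at the foot; a hole runs through. Origin: centre of the foot, z up its axis: the lip is 20 to 32 mm above it. On top of the stack. In the stack each tapered body hangs in the hole below it with 1 to 2 mm play.
- collar_medium: second smallest of four loose reddish-brown rubber collars. Round straight-sided lip, 42 mm across, 12 mm thick; below it a tapered body 20 mm long, 29 mm across at the lip, 22 mm at the foot; a hole runs through. Origin: centre of the foot, z up its axis: the lip is 20 to 32 mm above it. In the stack each lip lies on the next larger lip, so each collar stands 12 mm higher than the one below.
- collar_large: second largest of four loose reddish-brown rubber collars. Round straight-sided lip, 52 mm across, 12 mm thick; below it a tapered body 20 mm long, 39 mm across at the lip, 32 mm at the foot; a hole runs through. Origin: centre of the foot, z up its axis: the lip is 20 to 32 mm above it. In the stack, on the largest collar. (A tall monitor stands at the right rear of the desk: keep clear.)
- collar_extra_large: largest of four loose reddish-brown rubber collars. Round straight-sided lip, 62 mm across, 12 mm thick; below it a tapered body 20 mm long, 49 mm across at the lip, 42 mm at the foot; a hole runs through. Origin: centre of the foot, z up its axis: the lip is 20 to 32 mm above it. Bottom of the stack, its foot on the desk.
- flask_small: smallest of four clear glass suction flasks, loose, upright on the desk: 95 mm high, foot 66 mm across, neck bore 22 mm, open 36 mm deep, rim 30 mm outside; hose barb 34 mm long low on the neck towards +x. Origin: centre of the underside, z up. The collar with the 32 mm lip fits: home, its origin is 75 mm above the flask's.
- flask_medium: second smallest of four clear glass suction flasks, loose, upright on the desk: 118 mm high, foot 84 mm across, neck bore 32 mm, open 36 mm deep, rim 40 mm outside; hose barb 34 mm long low on the neck towards +x. Origin: centre of the underside, z up. The collar with the 42 mm lip fits: home, its origin is 98 mm above the flask's.
- flask_large: second largest of four clear glass suction flasks, loose, upright on the desk: 142 mm high, foot 102 mm across, neck bore 42 mm, open 36 mm deep, rim 50 mm outside; hose barb 34 mm long low on the neck towards +x. Origin: centre of the underside, z up. The collar with the 52 mm lip fits: home, its origin is 122 mm above the flask's.
- flask_extra_large: largest of four clear glass suction flasks, loose, upright on the desk: 165 mm high, foot 120 mm across, neck bore 52 mm, open 36 mm deep, rim 60 mm outside; hose barb 34 mm long low on the neck towards +x. Origin: centre of the underside, z up. The collar with the 62 mm lip fits: home, its origin is 145 mm above the flask's.
Not all that is in view belongs to the job. What is shaped like the collar_small but blue or orange is not meant.

How it is judged:
At the end, for the whole second after the job is handed in: Every collar sits in the flask of its own size: axis within 8 mm, height within 4 mm of lip-on-rim, square to the neck within 0.12 rad; every flask upright within 0.08 rad and within 5 cm of its start; all released and at rest (horizontal distance between collar_small and flask_small below 0.008 m and z of collar_small in the frame of flask_small between 0.071 and 0.079 m and angle between the z axis of collar_small and the z axis of flask_small, either way round below 0.12 rad and angle between each of flask_small, flask_medium, flask_large, flask_extra_large's own z axis and vertical below 0.08 rad and distance of each of flask_small, flask_medium, flask_large, flask_extra_large from where it was at the start of the episode below 0.05 m and linear speed of each of collar_small, flask_small, collar_medium, flask_medium, collar_large, flask_large, collar_extra_large, flask_extra_large below 0.02 m/s and horizontal distance between collar_medium and flask_medium below 0.008 m and z of collar_medium in the frame of flask_medium between 0.094 and 0.102 m and angle between the z axis of collar_medium and the z axis of flask_medium, either way round below 0.12 rad and horizontal distance between collar_large and flask_large below 0.008 m and z of collar_large in the frame of flask_large between 0.118 and 0.126 m and angle between the z axis of collar_large and the z axis of flask_large, either way round below 0.12 rad and horizontal distance between collar_extra_large and flask_extra_large below 0.008 m and z of collar_extra_large in the frame of flask_extra_large between 0.141 and 0.149 m and angle between the z axis of collar_extra_large and the z axis of flask_extra_large, either way round below 0.12 rad); the robot touches nothing.
It fails at once if a flask is tipped by more than 0.4 rad (angle between any of flask_small, flask_medium, flask_large, flask_extra_large's own z axis and vertical above 0.4 rad).
It also fails if it takes over 106 s, if anything falls off the work surface, if the arm or the gripper's body presses on something with over 40 N, if the wrist force passes 120 N, or if a joint passes its speed limit or range.

## Working session

There is one attempt and no reset: what is moved stays moved. The work goes in short steps, Python scripts to look and compute and a tool call to move; the robot and the scene stay as the last step left them, time stands still between calls to the robot, and variables do not carry over. Pictures are saved under pics/ and viewed, at most 14 in all, crops included, and the job is handed in when it is done.

Besides the shell and the picture viewer there is one more tool, called after ">>>" as a command line: name --argument value ..., lists and objects as JSON in quotes. arm_command: Moves the arm, as the interface text tells. Its arguments: {"type":"object","properties":{"motion":{"type":"array"},"grip_force":{"type":"number"}},"required":["motion"]}

```bash
mkdir -p pics
cat > h.py <<'E'
import numpy as np, cv2
from bench import ctrl, camera, workorder, models
from scipy.spatial.transform import Rotation as Ro
def pts(c):
    f=c["image"].shape[0]/2/np.tan(np.radians(c["fovy"])/2); z=c["range_z"]
    v,u=np.mgrid[:384,:512]; P=np.stack([(u-c["cx"])*z/f,(v-c["cy"])*z/f,z],-1)
    return P
def world(c,st=None):
    P=pts(c)
    if "R" in c: return (P-c["t"])@c["R"]
    T=np.array(c["tool_from_camera"]); q=st["eef_rot"]; R=Ro.from_quat([q[1],q[2],q[3],q[0]]).as_matrix()
    return (P@T[:3,:3].T+T[:3,3])@R.T+st["eef_pos"]
def save(c,n): cv2.imwrite("pics/"+n,c["image"][:,:,::-1])
E
python3 - <<'E'
from h import *
s=ctrl.read_state(); print({k:np.round(v,3) for k,v in s.items()})
for n in ["scene","top"]:
    c=camera(n); save(c,n+"0.png"); W=world(c); print(n,c["fovy"],np.round(-c["R"].T@c["t"],3))
    for k in ["collar","flask"]:
        for z in ["small","medium","large","extra_large"]:
            for r in models.search_frame(n,k+"_"+z)[:3]: print(k,z,np.round(r["position"],3),round(r["score"],2))
E
```

```text
{'t': np.float64(0.0), 'joint_positions': array([-1.229,  0.629,  0.038,  1.518, -0.027,  0.996, -0.02 ]), 'dq': array([ 0.   ,  0.   , -0.001,  0.001, -0.001, -0.   , -0.001]), 'joint_torque': array([ 1.0000e-03, -5.4973e+01,  1.1440e+00, -1.8663e+01, -5.2000e-02,
        2.4000e-02,  0.0000e+00]), 'eef_pos': array([0.258, 0.596, 0.404]), 'eef_rot': array([-0.   ,  0.202,  0.979, -0.001]), 'ft_force': array([0.216, 0.596, 0.262]), 'ft_torque': array([ 0.08 ,  0.018, -0.04 ]), 'finger_force': np.float64(0.0), 'opening': np.float64(0.094)}
scene 57.784943000867855 [0.14  0.366 0.764]
collar small [ 0.617 -0.136  0.071] 0.59
collar small [ 0.539 -0.281  0.035] 0.58
collar small [ 0.576 -0.23   0.033] 0.49
collar medium [ 0.601 -0.128  0.041] 0.44
collar large [ 0.602 -0.126  0.044] 0.62
collar extra_large [ 0.606 -0.12   0.029] 0.51
collar extra_large [0.588 0.238 0.074] 0.48
flask small [0.642 0.049 0.045] 0.95
flask medium [0.426 0.146 0.056] 0.68
flask large [0.591 0.238 0.076] 0.7
flask extra_large [ 0.42  -0.056  0.09 ] 0.85
top 49.658837049003964 [ 0.426 -0.027  0.905]
collar small [ 0.7   -0.061  0.031] 0.74
collar small [ 0.544 -0.284  0.032] 0.62
collar small [ 0.509 -0.216  0.03 ] 0.6
collar medium [ 0.607 -0.133  0.055] 0.67
collar large [ 0.609 -0.131  0.044] 0.73
collar extra_large [ 0.607 -0.129  0.031] 0.73
flask small [0.646 0.038 0.043] 0.89
flask medium [0.435 0.13  0.048] 0.76
flask large [0.606 0.216 0.072] 0.65
flask extra_large [ 0.438 -0.076  0.056] 0.86
```

View pics/scene0.png

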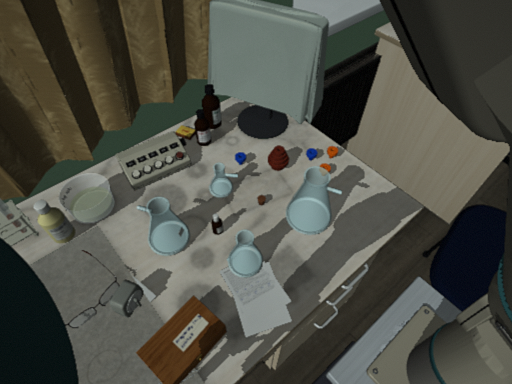

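View pics/top0.png

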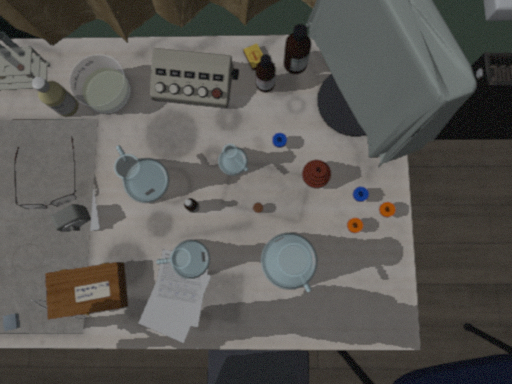

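```bash
cat > m.py <<'E'
from h import *
from scipy.optimize import least_squares
def circ(p,r=None):
    f=lambda a:np.hypot(p[:,0]-a[0],p[:,1]-a[1])-(a[2] if r is None else r)
    m=np.median(p[:,:2],0); x=least_squares(f,[*m,.02] if r is None else [*m],loss="soft_l1",f_scale=.001).x
    return x,np.sqrt(np.mean(f(x)**2))
E
python3 - <<'E'
from m import *
C={n:camera(n) for n in ["scene","top"]}; Ws={n:world(c) for n,c in C.items()}
F={"small":(.642,.043,.095,30),"medium":(.43,.138,.118,40),"large":(.598,.227,.142,50),"extra_large":(.43,-.066,.165,60)}
for n,c in C.items():
    W=Ws[n]; ok=c["range_z"]>0
    print(n,"desk z",np.median(W[ok&(abs(W[...,2])<.02)][:,2]))
    for k,(x,y,h,d) in F.items():
        m=ok&(np.hypot(W[...,0]-x,W[...,1]-y)<.07)
        z=W[m][:,2]; p=W[m&(abs(W[...,2]-h)<.006)]
        print(n,k,"zmax",np.round(np.percentile(z,[98,99.7]),3),len(p), circ(p) if len(p)>8 else "")
    m=ok&(np.hypot(W[...,0]-.607,W[...,1]+.13)<.05)&(W[...,2]>.01)
    q=W[m]; print("stack zmax",np.percentile(q[:,2],[95,99.5]))
    for a,b in [(.059,.075),(.047,.058),(.035,.046),(.022,.034)]:
        p=q[(q[:,2]>a)&(q[:,2]<b)]; print(a,len(p),p.min(0).round(3),p.max(0).round(3),((p.max(0)+p.min(0))/2).round(3))
    for r in (.12,.2,.3):
      for nm,(x,y) in {"stack":(.607,-.131),"fs":(.642,.043)}.items():
        m=ok&(np.hypot(W[...,0]-x,W[...,1]-y)<r)&(W[...,2]>.13); print(nm,r,m.sum(), W[m].min(0).round(2) if m.any() else "",W[m].max(0).round(2) if m.any() else "")
# monitor
W=Ws["top"]; 
for v,u in [(150,385),(155,400),(100,380),(20,320),(100,460),(60,350)]: print((u,v),W[v,u].round(3))
W=Ws["scene"]
for v,u in [(110,300),(95,230),(20,325),(5,215),(120,262)]: print((u,v),W[v,u].round(3))
a=C["scene"]["image"][140:180,255:345]; b=C["top"]["image"][150:240,245:400]
im=np.vstack([cv2.resize(a,(640,284),interpolation=3),cv2.resize(b,(640,300),interpolation=3)])
cv2.imwrite("pics/crop1.png",im[:,:,::-1])
E
```

```text
scene desk z 0.0007377234622069907
scene small zmax [0.094 0.096] 67 (array([0.65189643, 0.04501232, 0.01326906]), np.float64(0.0013963675736692383))
scene medium zmax [0.118 0.12 ] 132 (array([0.43687932, 0.13471916, 0.01808676]), np.float64(0.0014427871725830055))
scene large zmax [0.142 0.144] 163 (array([0.60893796, 0.23729396, 0.02299855]), np.float64(0.0013980223699554544))
scene extra_large zmax [0.165 0.167] 185 (array([ 0.43315444, -0.0749011 ,  0.0281279 ]), np.float64(0.001436704182655974))
stack zmax [0.06842541 0.070665  ]
0.059 93 [ 0.602 -0.152  0.06 ] [ 0.633 -0.12   0.072] [ 0.618 -0.136  0.066]
0.047 74 [ 0.596 -0.157  0.047] [ 0.637 -0.116  0.058] [ 0.616 -0.136  0.052]
0.035 86 [ 0.592 -0.162  0.035] [ 0.643 -0.111  0.046] [ 0.618 -0.136  0.041]
0.022 104 [ 0.587 -0.167  0.022] [ 0.646 -0.105  0.034] [ 0.616 -0.136  0.028]
stack 0.12 89 [ 0.64 -0.25  0.13] [ 0.67 -0.23  0.19]
fs 0.12 0  
stack 0.2 7187 [ 0.41 -0.33  0.13] [ 0.8  -0.05  0.37]
fs 0.2 120 [0.58 0.21 0.13] [0.64 0.24 0.14]
stack 0.3 11292 [ 0.38 -0.35  0.13] [ 0.91 -0.05  0.37]
fs 0.3 10582 [ 0.38 -0.
[... 817 characters left out ...]
0.168  0.022] [ 0.649 -0.107  0.034] [ 0.619 -0.137  0.028]
stack 0.12 99 [ 0.64 -0.24  0.13] [ 0.67 -0.23  0.18]
fs 0.12 0  
stack 0.2 12993 [ 0.41 -0.33  0.13] [ 0.8  -0.05  0.37]
fs 0.2 135 [0.59 0.21 0.13] [0.64 0.24 0.15]
stack 0.3 17631 [ 0.38 -0.35  0.13] [ 0.91 -0.05  0.37]
fs 0.3 11615 [ 0.38 -0.26  0.13] [0.94 0.26 0.37]
(385, 150) [ 0.641 -0.256  0.135]
(400, 155) [ 0.635 -0.288  0.123]
(380, 100) [ 0.707 -0.228  0.22 ]
(320, 20) [ 0.895 -0.136  0.166]
(460, 100) [ 0.656 -0.305  0.34 ]
(350, 60) [ 0.795 -0.184  0.196]
(300, 110) [ 0.647 -0.238  0.134]
(230, 95) [ 0.852 -0.148  0.109]
(325, 20) [ 0.666 -0.308  0.358]
(215, 5) [ 0.903 -0.154  0.353]
(262, 120) [ 0.786 -0.221  0.015]
```

View pics/crop1.png

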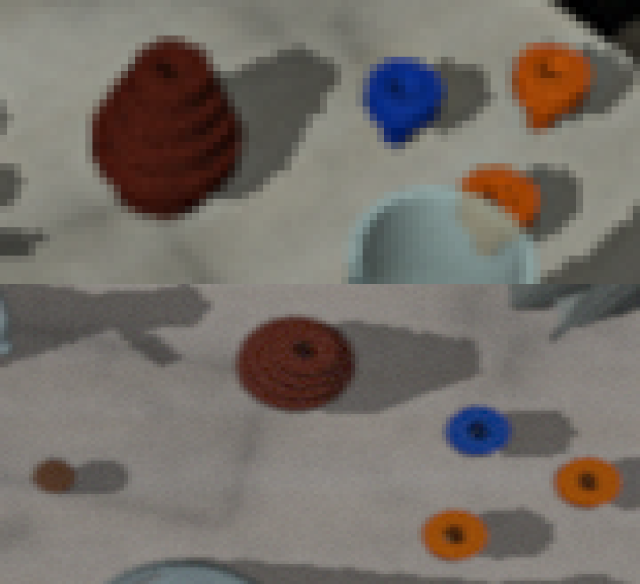

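The reddish-brown stack is at scene (278,158) / top (316,174). It shows four lips of decreasing size, and both views put its top at 68–70 mm, so it is the one meant. Three other groups are not meant: blue at top (280,140) and (361,194), orange at top (387,209) and (355,225), and a small brown disc at top (258,207). The rims measure 95, 118, 142 and 165 mm, which matches the text.

>>> arm_command --motion '[[0, [-35, -30, 0], [0, 0, 0.145]], [0, [-70, -60, 0], [0, 0, 0.29]], [0, [-105, -90, 0], [0, 0, 0.435]], [0, [-140, -120, 0], [0, 0, 0.58]], [0, [-175, -150, 0], [0, 0, 0.725]], [0, [-210, -180, 0], [0, 0, 0.87]], [0, [-245, -209, 0], [0, 0, 1.015]], [0, [-280, -238, 0], [0, 0, 1.165]], [0, [-315, -268, 0], [0, 0, 1.165]], [0, [-350, -298, 0], [0, 0, 1.165]]]' --grip_force 15

```text
t: 2.0
eef_pos: [0.4614, 0.1829, 0.4049]
eef_rot: [0.0, 0.708, 0.707, 0.0]
ft_force: [1.1, 0.6, -0.4]
opening: 0.0938
finger_force: 0.0
```

>>> arm_command --motion '[[0, [-45, 22, 0], [0, 0, 0]], [0, [-90, 44, 0], [0, 0, 0]], [0, [-135, 66, 0], [0, 0, 0]], [0, [-180, 88, 0], [0, 0, 0]], [0, [-225, 110, 0], [0, 0, 0]], [0, [-270, 132, 0], [0, 0, 0]], [0, [-315, 155, 0], [0, 0, 0]], [0, [-319, 158, 40], [0, 0, 0]], [0, [-319, 158, 60], [0, 0, 0]], [0, [-319, 158, 60], [0, 0, 0]]]'

```text
t: 3.0
eef_pos: [0.6171, -0.135, 0.3415]
eef_rot: [-0.003, 0.708, 0.706, -0.002]
ft_force: [0.2, 0.3, -0.2]
opening: 0.0941
finger_force: 0.0
```

```bash
cat > w.py <<'E'
from m import *
import sys
# wrist look at stack: lip tops; args: name, then radii/heights
st=ctrl.read_state(); c=camera("wrist"); W=world(c,st); save(c,sys.argv[1]+".png")
ok=c["range_z"]>0
x0,y0,r0=map(float,sys.argv[2:5]); zs=list(map(float,sys.argv[5:]))
print("tcp",st["eef_pos"].round(4),st["eef_rot"].round(4),"t",round(st["t"],2),"open",st["opening"])
m=ok&(np.hypot(W[...,0]-x0,W[...,1]-y0)<r0)
if m.any():
    for z in zs:
        p=W[m&(abs(W[...,2]-z)<.004)]
        if len(p)>20:
            hull=cv2.convexHull((p[:,:2]*1e4).astype(np.float32)); e=cv2.minEnclosingCircle(hull)
            print(z,len(p),"zmed",np.median(p[:,2]).round(4),"mid",((p.max(0)+p.min(0))/2).round(4),"ext",(p.max(0)-p.min(0)).round(4),"circ",np.round(np.array(e[0])/1e4,4),round(e[1]/1e4,4))
E
python3 w.py w1 .619 -.136 .045 .068 .056 .044 .032
```

```text
tcp [ 0.6171 -0.135   0.3415] [-0.0027  0.7081  0.7061 -0.0017] t 3.0 open 0.09411018898686871
0.068 705 zmed 0.0678 mid [ 0.6203 -0.1385  0.0672] ext [0.0308 0.0318 0.0061] circ [ 0.6202 -0.1386] 0.016
0.056 454 zmed 0.0559 mid [ 0.6204 -0.1385  0.056 ] ext [0.0403 0.0409 0.0079] circ [ 0.6205 -0.1384] 0.021
0.044 521 zmed 0.044 mid [ 0.6205 -0.1385  0.044 ] ext [0.0508 0.052  0.0079] circ [ 0.6201 -0.1386] 0.0262
0.032 533 zmed 0.0321 mid [ 0.62   -0.1383  0.0319] ext [0.0605 0.061  0.0078] circ [ 0.62   -0.1386] 0.0311
```

View pics/w1.png

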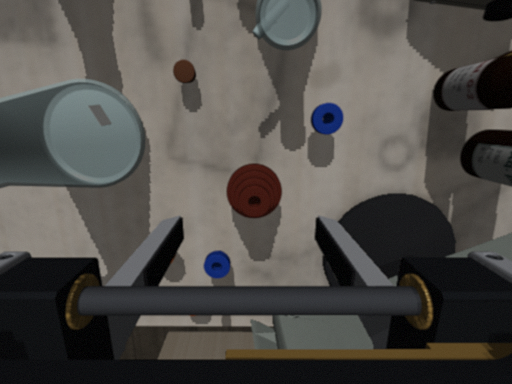

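>>> arm_command --motion '[[0, [-2, 1, 30], [0, 0, 0]], [0, [-3, 2, 60], [0, 0, 0]], [0, [-3, 2, 70], [0, 0, 0]], [0, [-3, 2, 70], [0, 0, 0]], [0, [-3, 2, 70], [0, 0, 0]], [0, [-3, 2, 70], [0, 0, 0]]]'

```text
t: 3.65
eef_pos: [0.6209, -0.1381, 0.2766]
eef_rot: [0.001, 0.708, 0.706, 0.001]
ft_force: [-0.1, -1.1, -0.2]
opening: 0.0938
finger_force: 0.0
```

```bash
python3 w.py w2 .62 -.1385 .045 .068 .056 .044 .032; python3 -c "
from h import *
s=ctrl.read_state();q=s['eef_rot'];print(Ro.from_quat([q[1],q[2],q[3],q[0]]).as_matrix().round(4),s['eef_pos']+.199*Ro.from_quat([q[1],q[2],q[3],q[0]]).as_matrix()[:,2])"
```

```text
tcp [ 0.6209 -0.1381  0.2766] [0.0013 0.7077 0.7065 0.0009] t 3.65 open 0.09376652588094214
0.068 1211 zmed 0.0678 mid [ 0.6205 -0.1385  0.0669] ext [0.0317 0.0317 0.0058] circ [ 0.6207 -0.1388] 0.0162
0.056 745 zmed 0.0559 mid [ 0.6204 -0.1366  0.056 ] ext [0.0416 0.0378 0.0079] circ [ 0.6205 -0.1386] 0.021
0.044 769 zmed 0.044 mid [ 0.6201 -0.1364  0.0439] ext [0.0512 0.0471 0.0076] circ [ 0.6202 -0.1386] 0.026
0.032 799 zmed 0.0321 mid [ 0.6204 -0.1357  0.032 ] ext [0.0618 0.0556 0.0076] circ [ 0.6204 -0.1387] 0.031
[[ 1.8e-03  1.0e+00  2.8e-03]
 [ 1.0e+00 -1.8e-03 -5.0e-04]
 [-5.0e-04  2.8e-03 -1.0e+00]] [ 0.62136914 -0.13813978  0.07739186]
```

>>> arm_command --motion '[[0, [0, -1, 12], [0, 0, 0]], [0, [0, -1, 19], [0, 0, 0]], [0.3, [0, -1, 19], [0, 0, 0]], [1, [0, -1, 19], [0, 0, 0]], [1, [0, -1, 19], [0, 0, 0]], [1, [0, -1, 19], [0, 0, 0]], [1, [0, -1, 19], [0, 0, 0]], [1, [0, -1, 19], [0, 0, 0]], [1, [0, -1, 19], [0, 0, 0]], [1, [0, -1, 19], [0, 0, 0]]]'

```text
t: 4.7
eef_pos: [0.6192, -0.138, 0.2557]
eef_rot: [0.0, 0.708, 0.706, 0.0]
ft_force: [-0.0, 0.4, -0.2]
opening: 0.0337
finger_force: 0.1
```

>>> arm_command --motion '[[1, [0, 0, -1], [0, 0, 0]], [1, [0, 0, -1], [0, 0, 0]], [1, [0, 0, -1], [0, 0, 0]], [1, [0, 0, -10], [0, 0, 0]], [1, [0, 0, -25], [0, 0, 0]], [1, [0, 0, -50], [0, 0, 0]], [1, [0, 0, -70], [0, 0, 0]], [1, [0, 0, -70], [0, 0, 0]]]'

```text
t: 5.5
eef_pos: [0.6204, -0.1386, 0.3298]
eef_rot: [0.003, 0.708, 0.706, 0.002]
ft_force: [-0.1, -0.1, -0.4]
opening: 0.0322
finger_force: 15.0
```

```bash
python3 w.py w3 .62 -.1385 .06 .138 .118 .098 .068 .056 .044 .032
```

```text
tcp [ 0.6204 -0.1386  0.3298] [0.003  0.7079 0.7063 0.0019] t 5.5 open 0.03221317536656031
0.138 1189 zmed 0.1413 mid [ 0.6218 -0.1398  0.138 ] ext [0.0557 0.0325 0.008 ] circ [ 0.6218 -0.1301] 0.0279
0.056 855 zmed 0.0559 mid [ 0.6203 -0.1356  0.055 ] ext [0.0405 0.0355 0.006 ] circ [ 0.6203 -0.1386] 0.0209
0.044 590 zmed 0.044 mid [ 0.6203 -0.1357  0.044 ] ext [0.0507 0.0456 0.0079] circ [ 0.6203 -0.1386] 0.026
0.032 623 zmed 0.0321 mid [ 0.6202 -0.1359  0.032 ] ext [0.0613 0.0564 0.0078] circ [ 0.6203 -0.1386] 0.031
```

View pics/w3.png

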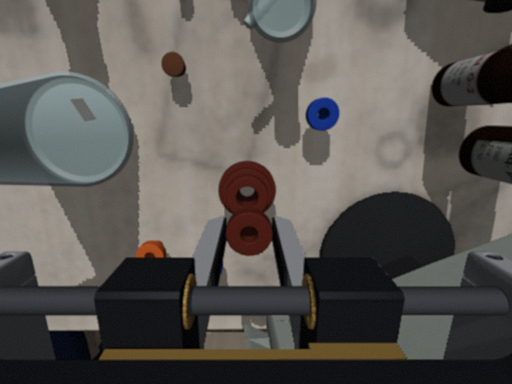

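>>> arm_command --motion '[[1, [30, 5, -20], [0, 0, 0]], [1, [70, 13, -20], [0, 0, 0]], [1, [115, 21, -20], [0, 0, 0]], [1, [150, 27, -20], [0, 0, 0]], [1, [173, 32, -20], [0, 0, 0]], [1, [183, 33, -20], [0, 0, 0]], [1, [183, 33, -20], [0, 0, 0]], [1, [183, 33, -20], [0, 0, 0]], [1, [183, 33, -20], [0, 0, 0]]]'

```text
t: 6.45
eef_pos: [0.6524, 0.0425, 0.3457]
eef_rot: [0.0, 0.709, 0.705, -0.001]
ft_force: [0.3, 0.3, 0.4]
opening: 0.0322
finger_force: 15.0
```

```bash
cat > f.py <<'E'
from m import *
import sys
# rim of flask + held collar: x y rimheight rimradius lipradius
x,y,h,r,rl=map(float,sys.argv[2:7])
st=ctrl.read_state(); c=camera("wrist"); W=world(c,st); ok=c["range_z"]>0; save(c,sys.argv[1]+".png")
q=st["eef_rot"]; R=Ro.from_quat([q[1],q[2],q[3],q[0]]).as_matrix()
print("t",round(st["t"],2),"tcp",st["eef_pos"].round(4),"tip",(st["eef_pos"]+.199*R[:,2]).round(4),"open",round(st["opening"],4))
m=ok&(np.hypot(W[...,0]-x,W[...,1]-y)<r+.012); p=W[m&(abs(W[...,2]-h)<.004)]
if len(p)>8: print("rim",len(p),p[:,2].max().round(4),"mid",((p.max(0)+p.min(0))/2).round(4),"ext",np.ptp(p,axis=0).round(4),circ(p),circ(p,r-.002))
T=st["eef_pos"]
# red pixels held
im=c["image"].astype(int); red=(im[...,0]>1.8*im[...,1])&(im[...,0]>40)&ok
p=W[red&(W[...,2]>T[2]-.2)&(np.hypot(W[...,0]-T[0],W[...,1]-T[1])<.06)]
if len(p)>20:
    zt=np.percentile(p[:,2],98); p=p[p[:,2]>zt-.004]; e=cv2.minEnclosingCircle((p[:,:2]*1e4).astype(np.float32))
    print("held lip top",zt.round(4),"circ",np.round(np.array(e[0])/1e4,4),round(e[1]/1e4,4))
for n in sys.argv[7:]:
    c=camera(n);W=world(c);m=(c["range_z"]>0)&(np.hypot(W[...,0]-x,W[...,1]-y)<r+.012); p=W[m&(abs(W[...,2]-h)<.004)]
    if len(p)>8: print(n,len(p),circ(p))
    save(c,sys.argv[1]+n+".png")
E
python3 f.py f1 .653 .0446 .095 .015 .016 scene top
```

```text
t 6.45 tcp [0.6524 0.0425 0.3457] tip [0.6523 0.0422 0.1467] open 0.0322
rim 308 0.0971 mid [0.655  0.0465 0.0941] ext [0.0298 0.0234 0.006 ] (array([0.65471874, 0.04379112, 0.01307724]), np.float64(0.0012503294144078588)) (array([0.65472598, 0.04386884]), np.float64(0.0012512017964851864))
held lip top 0.159 circ [0.6526 0.0419] 0.0159
scene 57 (array([0.65216493, 0.04451178, 0.01357798]), np.float64(0.001527582611906222))
```

View pics/f1.png

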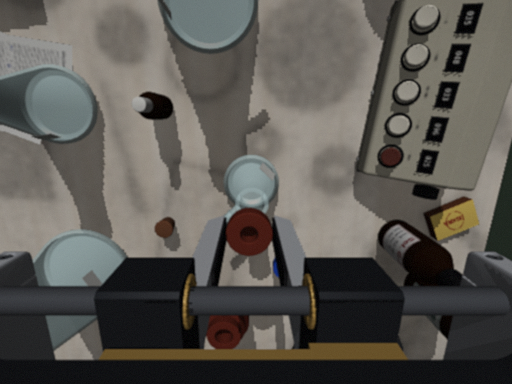

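>>> arm_command --motion '[[1, [2, 2, 5], [0, 0, 0]], [1, [2, 2, 15], [0, 0, 0]], [1, [2, 2, 25], [0, 0, 0]], [1, [2, 2, 32], [0, 0, 0]], [1, [2, 2, 38], [0, 0, 0]], [1, [2, 2, 43], [0, 0, 0]], [1, [2, 2, 47], [0, 0, 0]], [1, [2, 2, 47], [0, 0, 0]]]'

```text
t: 7.4
eef_pos: [0.6545, 0.0469, 0.2981]
eef_rot: [-0.0, 0.708, 0.706, -0.0]
ft_force: [0.1, 0.1, 0.1]
opening: 0.0321
finger_force: 15.0
```

>>> arm_command --motion '[[1, [-3, 0, 0], [0, 0, 0]], [1, [-3, 0, 1], [0, 0, 0]], [1, [-3, 0, 2], [0, 0, 0]], [1, [-3, 0, 3], [0, 0, 0]], [1, [-3, 0, 3], [0, 0, 0]]]'

```text
t: 7.9
eef_pos: [0.6545, 0.044, 0.2956]
eef_rot: [-0.0, 0.708, 0.706, -0.0]
ft_force: [-0.2, -0.1, -0.3]
opening: 0.032
finger_force: 15.0
```

>>> arm_command --motion '[[1, [0, 0, 1], [0, 0, 0]], [1, [0, 0, 2], [0, 0, 0]], [1, [0, 0, 2], [0, 0, 0]]]'

```text
t: 8.2
eef_pos: [0.6547, 0.044, 0.2948]
eef_rot: [0.0, 0.708, 0.706, 0.0]
ft_force: [-0.5, 0.2, 7.0]
opening: 0.0317
finger_force: 15.0
```

>>> arm_command --motion '[[0.5, [0, 0, 1], [0, 0, 0]], [0.3, [0, 0, 1], [0, 0, 0]], [0.2, [0, 0, 1], [0, 0, 0]], [0.2, [0, 0, 0], [0, 0, 0]], [0.2, [0, 0, -20], [0, 0, 0]], [0.1, [0, 0, -50], [0, 0, 0]], [0, [0, 0, -60], [0, 0, 0]], [0, [0, 0, -60], [0, 0, 0]]]'

```text
t: 9.0
eef_pos: [0.6551, 0.0439, 0.3552]
eef_rot: [0.001, 0.708, 0.706, 0.001]
ft_force: [0.6, 0.4, 0.0]
opening: 0.0921
finger_force: 0.0
```

```bash
cat > c.py <<'E'
from m import *
import sys
# seated collar: x y rimheight
x,y,h=map(float,sys.argv[1:4]); st=ctrl.read_state(); print("tcp",st["eef_pos"].round(4),"t",round(st["t"],2))
for n in sys.argv[4:]:
    c=camera(n); W=world(c,st); im=c["image"].astype(int); red=(im[...,0]>1.8*im[...,1])&(im[...,0]>40)&(c["range_z"]>0)
    p=W[red&(np.hypot(W[...,0]-x,W[...,1]-y)<.05)&(W[...,2]>h-.01)]
    if len(p)<10: print(n,"none",len(p)); continue
    z=np.percentile(p[:,2],90); t=p[p[:,2]>z-.004]; A=np.c_[t[:,:2]-t[:,:2].mean(0),np.ones(len(t))]; s=np.linalg.lstsq(A,t[:,2],rcond=None)[0]
    e=cv2.minEnclosingCircle((t[:,:2]*1e4).astype(np.float32))
    print(n,"lip bottom above rim",(np.median(t[:,2])-.012-h).round(4),"slope",s[:2].round(3),"c",np.round(np.array(e[0])/1e4,4),round(e[1]/1e4,4))
    m=(c["range_z"]>0)&(np.hypot(W[...,0]-x,W[...,1]-y)<.05)&(abs(W[...,2]-h+.01)<.01)&~red
    if "-v" in sys.argv: save(c,"chk.png")
E
python3 c.py .6547 .0438 .095 wrist scene top
```

```text
tcp [0.6551 0.0439 0.3552] t 9.0
wrist lip bottom above rim 0.0003 slope [-1.697  1.465] c [0.648  0.0496] 0.0243
scene lip bottom above rim 0.0004 slope [-0.016 -0.024] c [0.6508 0.0462] 0.0151
top none 0
```

>>> arm_command --motion '[[0, [-30, -6, 0], [0, 0, 0]], [0, [-75, -14, 0], [0, 0, 0]], [0, [-120, -23, 0], [0, 0, 0]], [0, [-160, -31, 0], [0, 0, 0]], [0, [-182, -35, 10], [0, 0, 0]], [0, [-182, -35, 50], [0, 0, 0]], [0, [-182, -35, 85], [0, 0, 0]], [0, [-182, -35, 100], [0, 0, 0]], [0, [-182, -35, 100], [0, 0, 0]], [0, [-182, -35, 100], [0, 0, 0]]]'

```text
t: 10.15
eef_pos: [0.6196, -0.138, 0.254]
eef_rot: [0.0, 0.708, 0.706, -0.0]
ft_force: [0.6, 0.0, 0.1]
opening: 0.0939
finger_force: 0.0
```

>>> arm_command --motion '[[0, [0, 0, 5], [0, 0, 0]], [0, [0, 0, 9], [0, 0, 0]], [0, [0, 0, 9], [0, 0, 0]]]'

```text
t: 10.45
eef_pos: [0.6193, -0.1378, 0.2449]
eef_rot: [0.0, 0.708, 0.707, 0.0]
ft_force: [0.0, 0.8, -0.5]
opening: 0.094
finger_force: 0.0
```

>>> arm_command --motion '[[1, [-1, 1, 0], [0, 0, 0]], [1, [-1, 1, 0], [0, 0, 0]], [1, [-1, 1, 0], [0, 0, 0]], [1, [-1, 1, 0], [0, 0, 0]], [1, [-1, 1, 0], [0, 0, 0]], [1, [-1, 1, 0], [0, 0, 0]], [1, [-1, 1, 0], [0, 0, 0]], [1, [-1, 1, 0], [0, 0, 0]], [1, [-1, 1, 0], [0, 0, 0]], [1, [-1, 1, 0], [0, 0, 0]]]'

```text
t: 11.45
eef_pos: [0.6202, -0.1389, 0.2446]
eef_rot: [-0.0, 0.708, 0.706, -0.0]
ft_force: [1.1, -0.2, -0.9]
opening: 0.0403
finger_force: 15.0
```

>>> arm_command --motion '[[1, [0, 0, -2], [0, 0, 0]], [1, [0, 0, -10], [0, 0, 0]], [1, [0, 0, -25], [0, 0, 0]], [1, [0, 0, -60], [0, 0, 0]], [1, [0, 0, -105], [0, 0, 0]], [1, [0, 0, -145], [0, 0, 0]], [1, [0, 0, -145], [0, 0, 0]]]'

```text
t: 12.15
eef_pos: [0.6218, -0.1401, 0.3973]
eef_rot: [0.005, 0.708, 0.706, 0.003]
ft_force: [0.4, -1.0, -0.6]
opening: 0.0404
finger_force: 15.0
```

```bash
python3 w.py w4 .62 -.1385 .06 .056 .044 .032
```

```text
tcp [ 0.6218 -0.1401  0.3973] [0.0054 0.7079 0.7063 0.0034] t 12.15 open 0.04041460618630628
0.044 838 zmed 0.0441 mid [ 0.6203 -0.1384  0.0432] ext [0.0508 0.0514 0.0063] circ [ 0.62   -0.1385] 0.0261
0.032 475 zmed 0.0321 mid [ 0.6202 -0.1386  0.032 ] ext [0.0604 0.0616 0.008 ] circ [ 0.6203 -0.1385] 0.0309
```

>>> arm_command --motion '[[1, [25, -17, 0], [0, 0, 0]], [1, [60, -40, 0], [0, 0, 0]], [1, [100, -66, 0], [0, 0, 0]], [1, [140, -93, 0], [0, 0, 0]], [1, [180, -120, 0], [0, 0, 0]], [1, [220, -146, 0], [0, 0, 0]], [1, [255, -170, 0], [0, 0, 0]], [1, [272, -181, 15], [0, 0, 0]], [1, [272, -181, 20], [0, 0, 0]], [1, [272, -181, 20], [0, 0, 0]]]'

```text
t: 13.2
eef_pos: [0.4396, 0.1329, 0.3689]
eef_rot: [-0.0, 0.708, 0.707, -0.001]
ft_force: [0.1, -1.3, -0.7]
opening: 0.0406
finger_force: 15.0
```

```bash
python3 f.py f2 .438 .134 .118 .020 .021
```

```text
t 13.2 tcp [0.4396 0.1329 0.3689] tip [0.4392 0.1327 0.17  ] open 0.0406
rim 420 0.1203 mid [0.4396 0.1325 0.1171] ext [0.0397 0.0401 0.0063] (array([0.43932658, 0.13311436, 0.01795065]), np.float64(0.0012569425661933375)) (array([0.43932667, 0.13309124]), np.float64(0.001257521080492579))
held lip top 0.1815 circ [0.4394 0.1331] 0.0209
```

>>> arm_command --motion '[[1, [0, 0, 10], [0, 0, 0]], [1, [0, 0, 22], [0, 0, 0]], [1, [0, 0, 32], [0, 0, 0]], [1, [0, 0, 40], [0, 0, 0]], [1, [0, 0, 45], [0, 0, 0]], [1, [0, 0, 48], [0, 0, 0]], [1, [0, 0, 50], [0, 0, 0]], [1, [0, 0, 51], [0, 0, 0]], [1, [0, 0, 51], [0, 0, 0]]]'

```text
t: 14.15
eef_pos: [0.4398, 0.1334, 0.3189]
eef_rot: [0.0, 0.708, 0.706, 0.0]
ft_force: [1.0, -0.5, -0.1]
opening: 0.0403
finger_force: 15.0
```

>>> arm_command --motion '[[1, [0, 0, 1], [0, 0, 0]], [1, [0, 0, 2], [0, 0, 0]], [1, [0, 0, 2], [0, 0, 0]]]'

```text
t: 14.45
eef_pos: [0.4398, 0.1332, 0.3181]
eef_rot: [-0.0, 0.708, 0.706, 0.001]
ft_force: [-3.2, -1.2, 15.2]
opening: 0.0405
finger_force: 15.0
```

Contact on the rim at the expected height, so I release.

>>> arm_command --motion '[[0.4, [0, 0, 0], [0, 0, 0]], [0.2, [0, 0, 0], [0, 0, 0]], [0.1, [0, 0, 0], [0, 0, 0]], [0.1, [0, 0, 0], [0, 0, 0]], [0.1, [0, 0, -15], [0, 0, 0]], [0, [0, 0, -45], [0, 0, 0]], [0, [0, 0, -75], [0, 0, 0]], [0, [0, 0, -75], [0, 0, 0]]]'

```text
t: 15.25
eef_pos: [0.441, 0.1335, 0.3945]
eef_rot: [0.001, 0.708, 0.706, 0.003]
ft_force: [-0.7, 0.5, -0.3]
opening: 0.0938
finger_force: 0.0
```

```bash
python3 c.py .4395 .1331 .118 wrist scene top
```

```text
tcp [0.441  0.1335 0.3945] t 15.25
wrist lip bottom above rim 0.0002 slope [-0.002  0.   ] c [0.4402 0.1343] 0.0206
scene lip bottom above rim 0.0002 slope [-0.357 -0.342] c [0.4268 0.1256] 0.0348
top lip bottom above rim 0.0003 slope [-0.004 -0.003] c [0.4403 0.1328] 0.0189
```

>>> arm_command --motion '[[0, [-30, 20, 0], [0, 0, 0]], [0, [-70, 47, 0], [0, 0, 0]], [0, [-111, 74, 0], [0, 0, 0]], [0, [-152, 101, 0], [0, 0, 0]], [0, [-193, 128, 0], [0, 0, 0]], [0, [-234, 155, 10], [0, 0, 0]], [0, [-262, 174, 35], [0, 0, 0]], [0, [-272, 181, 75], [0, 0, 0]], [0, [-272, 181, 120], [0, 0, 0]], [0, [-272, 181, 148], [0, 0, 0]]]'

```text
t: 16.4
eef_pos: [0.6184, -0.1393, 0.2383]
eef_rot: [-0.003, 0.708, 0.706, -0.002]
ft_force: [-0.4, 0.2, 0.6]
opening: 0.0937
finger_force: 0.0
```

>>> arm_command --motion '[[0, [0, 0, 0], [0, 0, 0]], [0, [0, 0, 0], [0, 0, 0]], [0, [0, 0, 0], [0, 0, 0]]]'

```text
t: 16.7
eef_pos: [0.6208, -0.1392, 0.245]
eef_rot: [0.001, 0.708, 0.706, 0.001]
ft_force: [-0.1, 0.4, 0.2]
opening: 0.0937
finger_force: 0.0
```

>>> arm_command --motion '[[0, [1, 0, 6], [0, 0, 0]], [0, [1, 0, 12], [0, 0, 0]], [0.4, [1, 0, 12], [0, 0, 0]], [1, [1, 0, 12], [0, 0, 0]], [1, [1, 0, 12], [0, 0, 0]], [1, [1, 0, 12], [0, 0, 0]], [1, [1, 0, 12], [0, 0, 0]], [1, [1, 0, 12], [0, 0, 0]], [1, [1, 0, 12], [0, 0, 0]], [1, [1, 0, 12], [0, 0, 0]]]'

```text
t: 17.7
eef_pos: [0.6202, -0.138, 0.2317]
eef_rot: [0.0, 0.708, 0.706, 0.0]
ft_force: [-0.8, 0.5, -0.3]
opening: 0.0532
finger_force: 15.0
```

>>> arm_command --motion '[[1, [0, 0, 0], [0, 0, 0]], [1, [0, 0, -10], [0, 0, 0]], [1, [0, 0, -25], [0, 0, 0]], [1, [0, 0, -60], [0, 0, 0]], [1, [0, 0, -105], [0, 0, 0]], [1, [0, 0, -145], [0, 0, 0]], [1, [0, 0, -168], [0, 0, 0]], [1, [0, 0, -168], [0, 0, 0]]]'

```text
t: 18.5
eef_pos: [0.6211, -0.1387, 0.4051]
eef_rot: [0.004, 0.708, 0.706, 0.003]
ft_force: [1.0, -0.5, -0.2]
opening: 0.0533
finger_force: 15.0
```

```bash
python3 w.py w5 .62 -.1385 .06 .044 .032
```

```text
tcp [ 0.6211 -0.1387  0.4051] [0.0038 0.7079 0.7063 0.0025] t 18.5 open 0.0532531361803221
0.032 880 zmed 0.0321 mid [ 0.6201 -0.1365  0.0312] ext [0.0604 0.058  0.0064] circ [ 0.6203 -0.1385] 0.031
```

>>> arm_command --motion '[[1, [25, 0, 0], [0, 0, 0]], [1, [65, -2, 0], [0, 0, 0]], [1, [110, -3, 0], [0, 0, 0]], [1, [155, -4, 0], [0, 0, 0]], [1, [200, -5, 0], [0, 0, 0]], [1, [245, -6, 0], [0, 0, 0]], [1, [290, -7, 0], [0, 0, 0]], [1, [330, -8, 0], [0, 0, 0]], [1, [360, -9, 0], [0, 0, 0]], [1, [374, -9, 0], [0, 0, 0]]]'

```text
t: 19.55
eef_pos: [0.6106, 0.2401, 0.3978]
eef_rot: [-0.002, 0.706, 0.708, -0.001]
ft_force: [-0.3, 0.4, -0.8]
opening: 0.0527
finger_force: 15.0
```

>>> arm_command --motion '[[1, [0, 0, 5], [0, 0, 0]], [1, [0, 0, 10], [0, 0, 0]], [1, [0, 0, 10], [0, 0, 0]], [1, [0, 0, 10], [0, 0, 0]]]'

```text
t: 19.95
eef_pos: [0.6124, 0.2338, 0.3895]
eef_rot: [0.0, 0.709, 0.705, -0.001]
ft_force: [-0.3, 0.6, -0.3]
opening: 0.0531
finger_force: 15.0
```

```bash
python3 f.py f3 .611 .236 .142 .025 .026
```

```text
t 19.95 tcp [0.6124 0.2338 0.3895] tip [0.6123 0.2335 0.1905] open 0.0531
rim 616 0.1446 mid [0.6118 0.2356 0.1413] ext [0.0497 0.0501 0.0065] (array([0.61181226, 0.23621457, 0.02293886]), np.float64(0.001272303088216224)) (array([0.61181027, 0.23619826]), np.float64(0.0012729642757599916))
held lip top 0.203 circ [0.6124 0.2329] 0.0259
```

>>> arm_command --motion '[[1, [1, 0, 8], [0, 0, 0]], [1, [1, 0, 18], [0, 0, 0]], [1, [1, 0, 25], [0, 0, 0]], [1, [1, 0, 25], [0, 0, 0]], [1, [1, 0, 25], [0, 0, 0]]]'

```text
t: 20.5
eef_pos: [0.6119, 0.237, 0.3643]
eef_rot: [-0.0, 0.708, 0.706, -0.0]
ft_force: [0.1, 0.3, -0.4]
opening: 0.053
finger_force: 15.0
```

>>> arm_command --motion '[[1, [-1, 0, 8], [0, 0, 0]], [1, [-1, 0, 14], [0, 0, 0]], [1, [-1, 0, 18], [0, 0, 0]], [1, [-1, 0, 21], [0, 0, 0]], [1, [-1, 0, 23], [0, 0, 0]], [1, [-1, 0, 24], [0, 0, 0]], [1, [-1, 0, 24], [0, 0, 0]]]'

```text
t: 21.2
eef_pos: [0.6119, 0.236, 0.3416]
eef_rot: [-0.0, 0.708, 0.706, 0.0]
ft_force: [-2.9, -0.9, 4.6]
opening: 0.0527
finger_force: 15.0
```

>>> arm_command --motion '[[1, [0, 0, 1], [0, 0, 0]], [1, [0, 0, 1], [0, 0, 0]], [0.4, [0, 0, 0], [0, 0, 0]], [0.2, [0, 0, 0], [0, 0, 0]], [0.1, [0, 0, 0], [0, 0, 0]], [0, [0, 0, 0], [0, 0, 0]], [0, [0, 0, -15], [0, 0, 0]], [0, [0, 0, -45], [0, 0, 0]], [0, [0, 0, -60], [0, 0, 0]], [0, [0, 0, -60], [0, 0, 0]]]'

```text
t: 22.2
eef_pos: [0.6129, 0.236, 0.4042]
eef_rot: [0.001, 0.708, 0.706, 0.003]
ft_force: [0.5, -0.7, -0.8]
opening: 0.0941
finger_force: 0.0
```

```bash
python3 c.py .6118 .2362 .142 wrist scene top
```

```text
tcp [0.6129 0.236  0.4042] t 22.2
wrist lip bottom above rim 0.0002 slope [0.001 0.002] c [0.612  0.2357] 0.0257
scene lip bottom above rim 0.0001 slope [-0.003 -0.011] c [0.6094 0.2378] 0.0257
top lip bottom above rim 0.0006 slope [-0.001 -0.004] c [0.6117 0.2338] 0.025
```

>>> arm_command --motion '[[0, [-30, 1, 0], [0, 0, 0]], [0, [-75, 2, 0], [0, 0, 0]], [0, [-120, 3, 0], [0, 0, 0]], [0, [-165, 4, 0], [0, 0, 0]], [0, [-210, 5, 0], [0, 0, 0]], [0, [-255, 6, 0], [0, 0, 0]], [0, [-300, 7, 0], [0, 0, 0]], [0, [-340, 8, 15], [0, 0, 0]], [0, [-367, 8, 40], [0, 0, 0]], [0, [-374, 8, 70], [0, 0, 0]]]'

```text
t: 23.35
eef_pos: [0.6184, -0.1429, 0.3299]
eef_rot: [0.001, 0.71, 0.704, -0.001]
ft_force: [0.7, 0.3, -0.0]
opening: 0.094
finger_force: 0.0
```

>>> arm_command --motion '[[0, [0, 0, 40], [0, 0, 0]], [0, [0, 0, 75], [0, 0, 0]], [0, [0, 0, 95], [0, 0, 0]], [0, [0, 0, 100], [0, 0, 0]], [0, [0, 0, 100], [0, 0, 0]], [0, [0, 0, 100], [0, 0, 0]]]'

```text
t: 23.95
eef_pos: [0.6196, -0.1381, 0.2315]
eef_rot: [0.001, 0.708, 0.706, 0.0]
ft_force: [0.2, 1.3, -0.2]
opening: 0.0941
finger_force: 0.0
```

>>> arm_command --motion '[[0, [0, 1, 6], [0, 0, 0]], [0, [0, 1, 11], [0, 0, 0]], [0.4, [0, 1, 11], [0, 0, 0]], [1, [0, 1, 11], [0, 0, 0]], [1, [0, 1, 11], [0, 0, 0]], [1, [0, 1, 11], [0, 0, 0]], [1, [0, 1, 11], [0, 0, 0]], [1, [0, 1, 11], [0, 0, 0]], [1, [0, 1, 11], [0, 0, 0]]]'

```text
t: 24.85
eef_pos: [0.6203, -0.138, 0.2198]
eef_rot: [0.0, 0.708, 0.706, 0.0]
ft_force: [-0.2, -0.3, 0.8]
opening: 0.0618
finger_force: 14.5
```

>>> arm_command --motion '[[1, [0, 0, 0], [0, 0, 0]], [1, [0, 0, -10], [0, 0, 0]], [1, [0, 0, -30], [0, 0, 0]], [1, [0, 0, -70], [0, 0, 0]], [1, [0, 0, -115], [0, 0, 0]], [1, [0, 0, -160], [0, 0, 0]], [1, [0, 0, -195], [0, 0, 0]], [1, [0, 0, -200], [0, 0, 0]], [1, [0, 0, -200], [0, 0, 0]]]'

```text
t: 25.75
eef_pos: [0.6201, -0.138, 0.4211]
eef_rot: [0.001, 0.708, 0.706, 0.001]
ft_force: [-0.6, 0.0, -1.7]
opening: 0.0619
finger_force: 14.6
```

>>> arm_command --motion '[[1, [10, -28, 0], [0, 0, 0]], [1, [24, -70, 0], [0, 0, 0]], [1, [38, -112, 0], [0, 0, 0]], [1, [51, -150, 0], [0, 0, 0]], [1, [59, -174, 0], [0, 0, 0]], [1, [62, -184, 0], [0, 0, 0]], [1, [62, -184, 5], [0, 0, 0]], [1, [62, -184, 5], [0, 0, 0]], [1, [62, -184, 5], [0, 0, 0]]]'

```text
t: 26.65
eef_pos: [0.4376, -0.076, 0.4142]
eef_rot: [0.0, 0.708, 0.706, -0.0]
ft_force: [0.5, 0.6, -0.3]
opening: 0.062
finger_force: 14.6
```

```bash
python3 f.py f4 .436 -.076 .165 .030 .031
```

```text
t 26.65 tcp [ 0.4376 -0.076   0.4142] tip [ 0.4376 -0.0762  0.2152] open 0.062
rim 662 0.1674 mid [ 0.4349 -0.0775  0.1642] ext [0.0581 0.06   0.0064] (array([ 0.43569266, -0.07688411,  0.02778351]), np.float64(0.0012796566726468138)) (array([ 0.43567272, -0.0769305 ]), np.float64(0.0012916071413968636))
held lip top 0.228 circ [ 0.4385 -0.0767] 0.0313
```

>>> arm_command --motion '[[1, [-1, -2, 10], [0, 0, 0]], [1, [-1, -2, 22], [0, 0, 0]], [1, [-1, -2, 32], [0, 0, 0]], [1, [-1, -2, 39], [0, 0, 0]], [1, [-1, -2, 44], [0, 0, 0]], [1, [-1, -2, 47], [0, 0, 0]], [1, [-1, -2, 48], [0, 0, 0]], [1, [-1, -2, 48], [0, 0, 0]]]'

```text
t: 27.5
eef_pos: [0.4344, -0.0766, 0.3667]
eef_rot: [0.0, 0.708, 0.706, 0.0]
ft_force: [0.1, 0.3, -0.4]
opening: 0.0621
finger_force: 14.6
```

>>> arm_command --motion '[[1, [0, 1, 1], [0, 0, 0]], [1, [0, 1, 2], [0, 0, 0]], [1, [0, 1, 3], [0, 0, 0]], [1, [0, 1, 3], [0, 0, 0]]]'

```text
t: 27.9
eef_pos: [0.4356, -0.0767, 0.3643]
eef_rot: [0.0, 0.708, 0.706, 0.001]
ft_force: [-0.7, 0.5, 8.1]
opening: 0.0617
finger_force: 14.7
```

>>> arm_command --motion '[[0.3, [0, 0, 0], [0, 0, 0]], [0.1, [0, 0, 0], [0, 0, 0]], [0, [0, 0, 0], [0, 0, 0]], [0, [0, 0, 0], [0, 0, 0]], [0, [0, 0, -15], [0, 0, 0]], [0, [0, 0, -45], [0, 0, 0]], [0, [0, 0, -60], [0, 0, 0]], [0, [0, 0, -60], [0, 0, 0]], [0, [0, 0, -60], [0, 0, 0]]]'

```text
t: 28.8
eef_pos: [0.4352, -0.0764, 0.4233]
eef_rot: [-0.0, 0.708, 0.707, 0.0]
ft_force: [-1.0, -0.0, -0.2]
opening: 0.0945
finger_force: 0.0
```

```bash
python3 c.py .4357 -.0768 .165 wrist scene top; python3 c.py .6547 .0438 .095 scene top
python3 - <<'E'
from h import *
a=camera("scene")["image"][130:290,130:350]; save({"image":cv2.resize(a,(770,560),interpolation=3)},"end.png")
E
```

```text
tcp [ 0.4352 -0.0764  0.4233] t 28.8
wrist lip bottom above rim 0.0002 slope [-0.     0.002] c [ 0.4356 -0.0771] 0.0308
scene lip bottom above rim -0.0 slope [ 0.002 -0.007] c [ 0.4329 -0.075 ] 0.0314
top none 1
tcp [ 0.435  -0.0765  0.4227] t 28.95
scene lip bottom above rim 0.0001 slope [-0.002 -0.028] c [0.6513 0.0471] 0.0146
top lip bottom above rim 0.0005 slope [ 0.006 -0.   ] c [0.6532 0.0441] 0.0144
```

View pics/end.png

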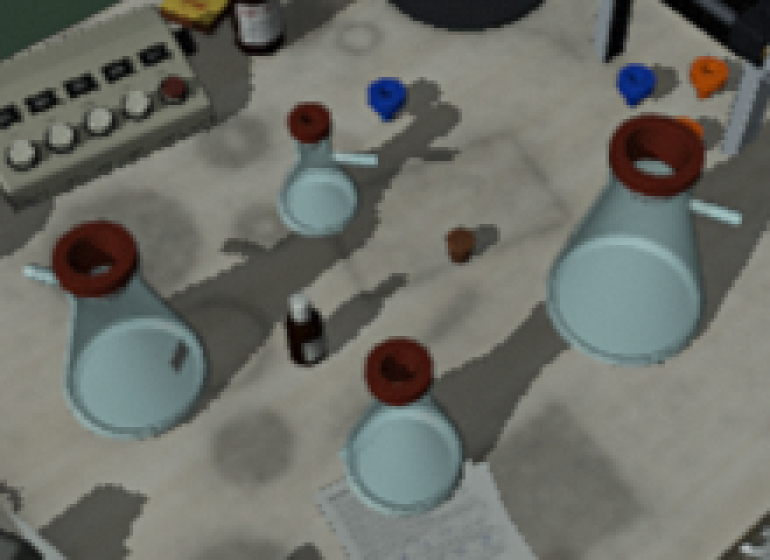

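The picture shows a collar seated flat on each flask: small (309,120), medium (398,372), large (95,258), extra large (657,155). All four flasks are upright and the gripper is clear, so I hand the job in.

```bash
python3 -c "
from bench import workorder
print(workorder.sign_off())"
```

```text
the job is handed in; nothing more can be done
None
```

I seated all four collars lip up and flat on the rims of their matching flasks, left every flask standing, and handed the job in at about 29 s; sign-off returned no verdict.

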